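# Seat the hung-up sample carousel on its spindle

## Task

The yellow sample carousel was set down off-centre and is propped up crooked on the top of its steel spindle. Nudge it across its white deck, without lifting it off, until its centre hole drops over the spindle and it lies flat on the deck. Leave the blue carousel and the little brown jar where they are.

Things in the scene. Friction and masses are not known exactly. Their poses are not given: they have to be found in the camera images.
- sample_carousel_mid (a point): Loose yellow carousel, 0.25 kg: ring 6 mm thick, 40 mm centre hole, 16 closed upright cups (20 mm wide) round the edge; 152 mm across, 28 mm high. Point on its axis (z), 14 mm above its underside; 6 mm below the spindle tip when seated. At the start tilted about 10 degrees: hole 40-48 mm beside the spindle, one side propped on the spindle top, the low edge opposite, on the deck.
- sample_deck_tip (a point): Top centre of the yellow carousel's fixed steel spindle: upright pin, 18 mm diameter, chamfered top, 20 mm tall, in the middle of a fixed round white deck (270 mm across, 18 mm thick, yellow band round its edge) on the bench. z is up; the deck's top is 20 mm below this point, the bench 38 mm below. Hidden under the ring at the start.
- reagent_carousel_mid (a point): Blue carousel of the same shape and size, loose, already seated flat on the spindle of a second deck of the same size with a blue band; to be left alone. This point lies on its axis, 14 mm above its underside.
- bottle_mid (a point): Small brown glass reagent jar with a white lid, loose, 48 mm in diameter and 70 mm tall, standing on the bench; to be left alone. This point is its centre, 35 mm above the bench.
Not all that is in view belongs to the job. Leave any black, orange or red look-alike of the part that bears sample_carousel_mid alone.

How it is judged:
By the outcome, as a careful person would: the job done as asked, in the order asked, and still so for the second after the job is handed in, with the robot touching nothing.
It also fails if it takes over 35 s, if anything falls off the work surface, if the arm or the gripper's body presses on something with over 40 N, if the wrist force passes 120 N, or if a joint passes its speed limit or range.

## Robot

A 6-joint arm with a two-finger parallel gripper is mounted at the origin on the work surface. World frame = base frame: x ahead of the robot, y to its left, z up, the work surface at z = 0. Lengths are in m, angles in rad, forces in N, time in s.
With the tool pointing down it reaches from about 0.35 to 0.85 m from the base axis. Payload 8.1 kg.
Tool frame: the origin (TCP) lies at the very end of the fingers, on their centre line; the grasp point (between the pads) lies robot.tcp_to_grasp behind it (robot.tcp_to_grasp is the distance from the TCP to the grasp point, in m); z points along the fingers, y is the line along which they close (so a half turn about z gives the same grasp; the last joint's range is limited). The gripper opens to 93 mm and grips with 3 to 60 N. Pads are 15 mm wide; open, the fingers measure 128 mm over their backs; the gripper's body (75 mm by 188 mm) begins 65 mm behind the grasp point.
Start: joints at [-0.085, 0.13, 1.488, -0, 1.523, -0.085], TCP at [0.6, 0, 0.219] pointing down, gripper open.
Joint ranges: [-2.96, 2.96], [-0.89, 2.26], [0.02, 2.5], [-1.34, 4.48], [0, 2.73], [-2.66, 2.66]. Speed limits (rad/s): [2.39, 2.39, 2.79, 3.14, 3.14, 3.14].

## Interface

Orientations are given as a rotation vector (axis times angle).
In Python, from plant import robot gives the robot as it stands. The module is installed in compiled form; this text tells all that it offers.
- The arm moves only by the shell command python3 -m pendant 'ROWS' [FORCE]. ROWS is JSON, a list that holds one entry, the list of rows, each a list of 5 numbers: the opening, from 0 (shut) to 1 (fully open), then the shift along the tool's x, y, z in cm, then the turn about the tool's z in degrees. In form: [[[fingers, x, y, z, roll], ...]]. A call has 1 to 8 rows; each row shifts and turns the commanded pose from where the row before left it, along the tool's axes as they then stand; what a row does not reach is not made up. A row lasts 1/10 s, in which the tool goes at most 50 mm and 8.59 degrees, less where a joint would pass 70% of its speed; a pose out of reach is approached as far as the arm can. A call is refused whole if a number of a shift passes 5 or a number of a turn 8.59, either way. A call with a gripper value outside its range is refused whole. The fingers move at their own pace and stop on an object; FORCE is the grip in N (left out, the last holds). Time passes only in rows, so rows that do not move let the fingers close. It gives the time, the measured TCP pose, the force, the opening and the grip force at its end, in the units of the state.
- robot.read_state(): the state, without advancing time (a new reading comes with each control period).
- robot.read_camera(name): name is "scene" or "side" or "wrist"; returns a dict with "img" (400x640x3 uint8, blue, green, red), "K" (3x3 intrinsics, pixels), "k1" (the pictures are not rectified: a ray, as slopes to the right and down, at radius r is drawn at 1 + k1 r^2 times it, then the intrinsics apply), "pose" (4x4, takes a point from camera to world coordinates). Camera axes: x right, y up, looking along -z (the intrinsics and any distortion apply to the point x, -y, -z); pixel columns grow to the right and rows downward; lengths in m; the calibration is good to about 2 mm. A picture is of the moment at which its call begins. There is no depth.
- robot.close_job(): hands the job in; it is judged then, once.
The state is a dict: "t": time; "q": joint angles; "dq": joint speeds; "joint_torque": joint torques, N m; "tool_pos": TCP position; "orientation": TCP orientation; "force": force on the tool from outside, world axes, zero at the start; "wrist_torque": the same for the moment, N m; "opening": finger opening in m; "gripper_force": force on a finger pad.
Only numpy, scipy, OpenCV 4.12 (cv2) and the standard library are available. Lean on these libraries where they do the work, as an engineer would, in place of code of your own. Each camera call takes 0.05 s, during which the arm holds its last target. There are 200 camera calls.

## Working session

There is one attempt and no reset: what is moved stays moved. The work goes in short steps, Python scripts to look and compute and a shell command to move; the robot and the scene stay as the last step left them, time stands still between calls to the robot, and variables do not carry over. Pictures are saved under pics/ and viewed, at most 10 in all, crops included, and the job is handed in when it is done.

```bash
mkdir -p pics; cat > h.py <<'E'
import numpy as np, cv2
from plant import robot
def snap(n,f):
    c=robot.read_camera(n); cv2.imwrite('pics/'+f,c['img']); np.savez('pics/'+n+'.npz',**{k:c[k] for k in('img','K','k1','pose')}); return c
def load(n): return dict(np.load('pics/'+n+'.npz'))
def ray(c,u,v):
    K=c['K'];d=np.array([float(c['k1']),0,0,0])
    p=cv2.undistortPoints(np.array([[[u,v]]],float),K,d)[0,0]
    P=c['pose'];return P[:3,3],P[:3,:3]@np.array([p[0],-p[1],-1])
def atz(c,u,v,z):
    o,d=ray(c,u,v);return o+d*(z-o[2])/d[2]
def proj(c,X):
    P=c['pose'];q=(np.atleast_2d(X)-P[:3,3])@P[:3,:3];q=q*[1,-1,-1]
    return cv2.projectPoints(q,np.zeros(3),np.zeros(3),c['K'],np.array([float(c['k1']),0,0,0]))[0][:,0]
E
python3 - <<'E'
from h import *
a=snap('scene','s1.png');b=snap('side','d1.png')
for c in(a,b):print(c['pose'].round(3).tolist(),c['k1'])
s=robot.read_state();print(s['t'],s['tool_pos'],s['orientation'],s['force'],robot.tcp_to_grasp)
E
```

```text
[[0.343, -0.479, 0.808, 1.309], [0.939, 0.183, -0.29, -0.096], [-0.009, 0.858, 0.513, 0.58], [0.0, 0.0, 0.0, 1.0]] -0.05493054472460902
[[0.972, 0.129, -0.199, 0.164], [-0.237, 0.499, -0.833, -1.123], [-0.008, 0.857, 0.516, 0.852], [0.0, 0.0, 0.0, 1.0]] -0.09191649220292773
0.1 [5.99487470e-01 4.86516691e-05 2.17708221e-01] [-2.22056199e+00 -2.22054344e+00  1.67325415e-03] [-0.04583726 -0.32225582 -0.38257703] 0.0188
```

View pics/s1.png

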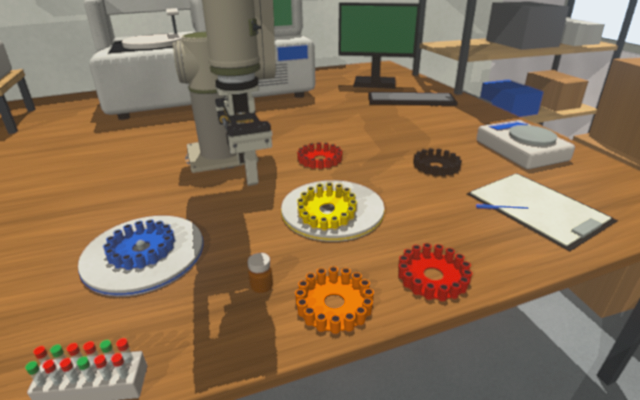

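View pics/d1.png

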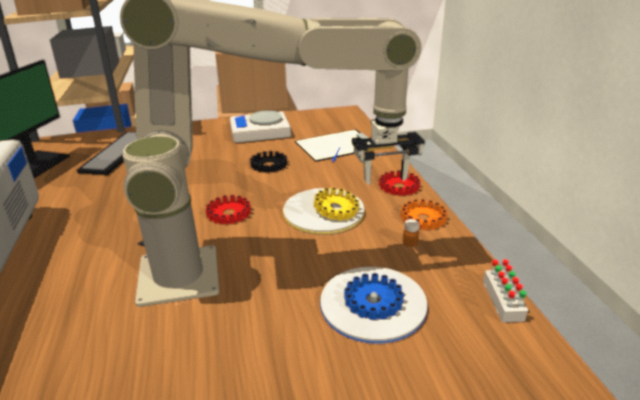

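The scene view shows the yellow carousel at about (327,207) on a deck at about (332,210). In the side view it is at (338,204), with the deck at (324,210). I'll enlarge both.

```bash
python3 - <<'E'
from h import *
a=load('scene')['img'][165:255,270:400];b=load('side')['img'][175:240,270:380]
A=cv2.resize(a,None,fx=4,fy=4,interpolation=cv2.INTER_CUBIC)[:, :520];B=cv2.resize(b,None,fx=4,fy=4,interpolation=cv2.INTER_CUBIC)
A=A[:330];im=np.zeros((330+260,520,3),np.uint8);im[:330]=A;im[330:,:440]=B;cv2.imwrite('pics/c1.png',im)
for n,(u,v) in(('scene',(332,210)),('side',(324,210))):print(atz(load(n),u,v,.018))
E
```

```text
[0.49889881 0.22046664 0.018     ]
[0.4689914  0.21075925 0.018     ]
```

View pics/c1.png

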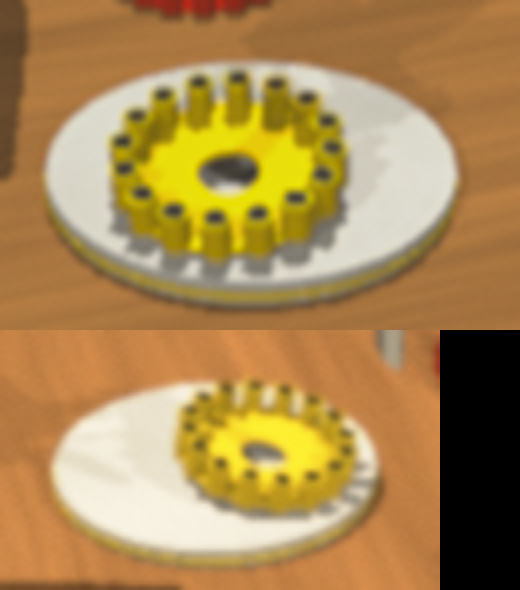

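The crop shows all 16 cup tops in both views and the rim of the deck. I'll fit the deck circle and the cup-top ring to both views together.

```bash
cat > fit.py <<'E'
from h import *
from scipy.optimize import least_squares
from scipy.spatial.transform import Rotation as R
T=np.linspace(0,2*np.pi,361)
S,D=load('scene'),load('side')
def ext(c,p):
    q=proj(c,np.c_[p[0]+.135*np.cos(T),p[1]+.135*np.sin(T),0*T+.018]);return np.r_[q.min(0),q.max(0)]
es=np.array([45,62,458,285])/4+[270,165]*2; ed=np.array([53,50,378,223])/4+[270,175]*2
for sel in (0,1,2):
    f=lambda p:np.r_[(ext(S,p)-es)*(sel!=2),(ext(D,p)-ed)*(sel!=1)]
    r=least_squares(f,[.48,.21]);print('deck',sel,r.x.round(4),r.fun.round(1))
    if sel==0: deck=r.x
cs=np.array([(237,77),(276,83),(308,97),(327,120),(332,146),(322,173),(296,198),(258,213),(215,217),(174,211),(142,193),(124,168),(122,142),(136,117),(163,95),(199,82)])/4+[270,165]
cd=np.array([(285,391),(313,401),(335,415),(346,432),(345,450),(334,465),(311,476),(282,480),(251,475),(221,463),(200,445),(189,427),(190,411),(204,398),(227,389),(256,386)])/4+[270,175-82.5]
ph=-np.arange(16)*np.pi/8
def ring(c,p,a): return proj(c,p[:3]+R.from_rotvec([p[3],p[4],0]).apply(np.c_[.066*np.cos(ph+a),.066*np.sin(ph+a),0*ph+.014]))
for sel in(0,1,2):
    f=lambda p:np.r_[((ring(S,p,p[5])-cs)*(sel!=2)).ravel(),((ring(D,p,p[6])-cd)*(sel!=1)).ravel()]
    best=min((least_squares(f,[.48,.22,.045,0,0,a,b]) for a in(0,2,4) for b in(0,2,4)),key=lambda r:r.cost)
    p=best.x;n=R.from_rotvec([p[3],p[4],0]).apply([0,0,1])
    print('car',sel,p[:3].round(4),'axis',n.round(3),'tilt',np.degrees(np.arccos(n[2])).round(1),'rms',np.sqrt(2*best.cost/64).round(2),'off',(p[:2]-deck).round(4),np.hypot(*(p[:2]-deck)).round(4))
E
python3 fit.py
```

```text
deck 0 [0.4753 0.2305] [-0.2 -0.3 -0.7 -1.   0.9 -0.1  0.3 -1.6]
deck 1 [0.4788 0.2304] [ 0.1  0.3 -0.1 -0.1  0.  -0.   0.  -0. ]
deck 2 [0.4719 0.225 ] [-0.  -0.  -0.  -0.   0.2  0.8 -0.2 -0.5]
car 0 [0.5089 0.2028 0.042 ] axis [ 0.132 -0.111  0.985] tilt 10.0 rms 0.25 off [ 0.0337 -0.0276] 0.0436
car 1 [0.5124 0.2018 0.0448] axis [ 0.131 -0.118  0.984] tilt 10.1 rms 0.09 off [ 0.0371 -0.0286] 0.0469
car 2 [0.51   0.2051 0.0396] axis [ 0.127 -0.104  0.986] tilt 9.4 rms 0.13 off [ 0.0347 -0.0254] 0.043
```

```bash
python3 - <<'E'
from h import *
S,D=load('scene'),load('side')
print('jar',atz(S,259,274,.035),atz(D,411,233,.035),'orange',atz(S,334,300,.02),atz(D,424,214,.02),'red',atz(S,434,272,.02))
E
python3 -m pendant '[[[0,0,0,0,-8.3],[0,0,0,0,-8.3],[0,0,0,0,-8.3],[0,0,0,0,-8.3],[0,0,0,0,-8.3],[0,0,0,0,-8.3],[0,0,0,0,0]]]' 20
```

```text
jar [ 0.6922827  -0.01211299  0.035     ] [ 0.68587202 -0.01163705  0.035     ] orange [0.79766644 0.10864853 0.02      ] [0.77857663 0.10136561 0.02      ] red [0.79784433 0.33136739 0.02      ]
t: 0.8
tool_pos: [0.5997, 0.0, 0.218]
orientation: [-1.076, -2.951, 0.0]
force: [0.3, 0.0, -1.1]
opening: 0.0418
gripper_force: 0.0
```

```bash
python3 -m pendant '[[[0,3.4,3.3,0,0],[0,3.4,3.3,0,0],[0,3.4,3.3,4,0],[0,0,0,4,0],[0,0,0,4,0],[0,0,0,4,0],[0,0,0,0,0],[0,0,0,0,0]]]'
python3 - <<'E'
from h import *
a=snap('scene','s2.png');b=snap('side','d2.png')
A=cv2.resize(a['img'][130:265,260:410],None,fx=4,fy=4,interpolation=2)[:, :600]
B=cv2.resize(b['img'][120:250,260:410],None,fx=4,fy=4,interpolation=2)
im=np.hstack([cv2.resize(A,(400,360)),cv2.resize(B,(400,347)) if 0 else cv2.resize(B,(400,360))]);cv2.imwrite('pics/c2.png',im)
E
```

```text
t: 1.6
tool_pos: [0.5863, 0.1322, 0.0663]
orientation: [-1.083, -2.947, 0.001]
force: [0.8, 0.6, 0.5]
opening: 0.0006
gripper_force: 0.0
```

View pics/c2.png

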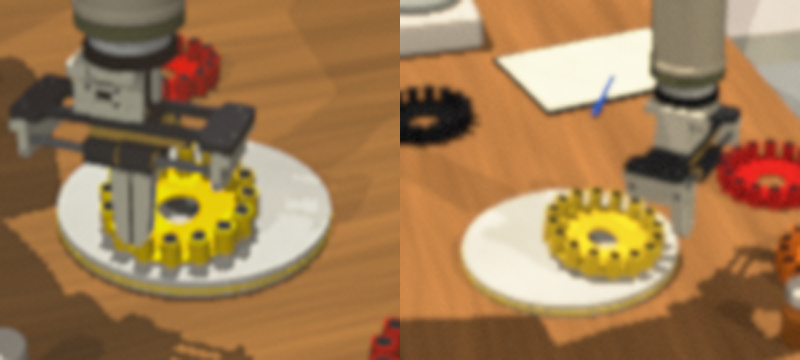

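The fingers are shut just outside the carousel's low edge. Next I'll go down, then push in towards the spindle.

```bash
python3 -m pendant '[[[0,0,0.5,1.5,0],[0,0,0,1.5,0],[0,0,0,1.1,0],[0,0.4,0,0,0],[0,0.6,0,0,0],[0,0.6,0,0,0],[0,0.6,0,0,0],[0,0,0,0,0]]]'
```

```text
t: 2.5
tool_pos: [0.573, 0.1511, 0.026]
orientation: [1.078, 2.95, 0.001]
force: [-0.7, -0.4, -0.1]
opening: 0.0008
gripper_force: 0.0
```

```bash
for i in 1; do python3 -m pendant '[[[0,0.5,0,0,0],[0,0.5,0,0,0],[0,0.5,0,0,0],[0,0.5,0,0,0],[0,0.4,0,0,0],[0,0.4,0,0,0],[0,0,0,0,0]]]'; done
cat > look.py <<'E'
import sys
from h import *
a=snap('scene','s.png');b=snap('side','d.png')
A=cv2.resize(a['img'][160:260,275:395],(480,400),interpolation=2)
B=cv2.resize(b['img'][175:245,265:385],(480,280),interpolation=2)
cv2.imwrite('pics/'+sys.argv[1],np.vstack([A,B])[:, :][:680] if 0 else cv2.resize(np.vstack([A,B]),(423,600)))
E
python3 look.py c3.png
```

```text
t: 3.2
tool_pos: [0.5509, 0.169, 0.0249]
orientation: [-1.078, -2.949, 0.0]
force: [-0.8, 0.5, 0.4]
opening: 0.0002
gripper_force: 0.0
```

View pics/c3.png

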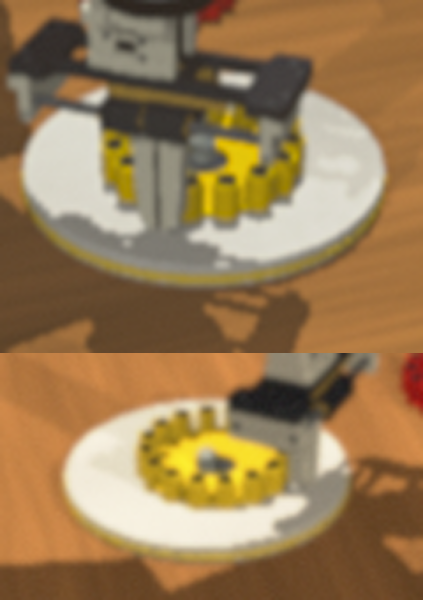

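The spindle now shows inside the hole and the ring looks level. I'll back off, rise and check.

```bash
python3 -m pendant '[[[0,-1,0,0,0],[0,-2,0,0,0],[0,-2,0,0,0],[0,0,0,-4,0],[0,0,0,-4,0],[0,-4,0,-4,0],[0,-4,0,-2,0],[0,-2,-2,0,0]]]'
python3 look.py c4.png
```

```text
t: 4.1
tool_pos: [0.6553, 0.0578, 0.1659]
orientation: [1.077, 2.942, 0.005]
force: [0.2, 0.0, -0.4]
opening: 0.0008
gripper_force: 0.0
```

View pics/c4.png

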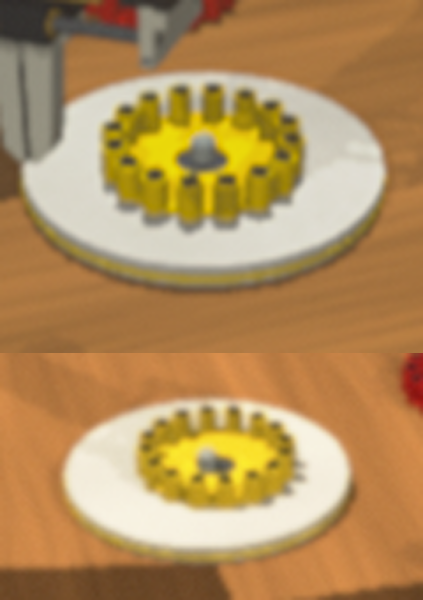

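The spindle stands up through the hole. To confirm it lies flat, I'll enlarge it and read the cup tops again.

```bash
python3 - <<'E'
from h import *
a=load('scene')['img'][180:230,300:364];b=load('side')['img'][188:222,300:354]
A=cv2.resize(a,None,fx=6,fy=6,interpolation=2);B=cv2.resize(b,None,fx=6,fy=6,interpolation=2)
im=np.zeros((504,384,3),np.uint8);im[:300]=A;im[300:,:324]=B;cv2.imwrite('pics/c5.png',im)
E
```

```text
(no output)
```

View pics/c5.png

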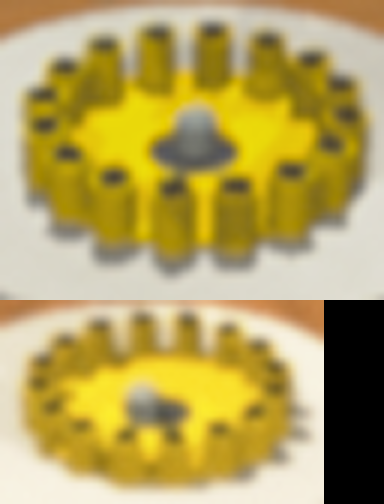

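```bash
sed -e 's/^es=.*//' -e '/^for sel in (0,1,2)/,/if sel==0/d' -e 's/^cs=.*/deck=np.array([.4753,.2305])\ncs=np.array([(211,30),(267,41),(311,60),(342,84),(347,115),(331,144),(291,171),(236,186),(173,187),(114,177),(67,153),(44,125),(41,96),(65,66),(104,44),(156,33)])\/6+[300,180]/' -e 's/^cd=.*/cd=np.array([(188,318),(230,330),(264,346),(282,365),(279,390),(254,412),(218,427),(172,437),(126,435),(83,426),(52,406),(39,382),(42,359),(65,341),(101,325),(144,318)])\/6+[300,188-50]/' fit.py > fit2.py; python3 fit2.py
```

```text
car 0 [0.4814 0.2277 0.0299] axis [-0.002  0.     1.   ] tilt 0.1 rms 0.28 off [ 0.0061 -0.0028] 0.0067
car 1 [0.4872 0.2257 0.0341] axis [-0.006  0.001  1.   ] tilt 0.3 rms 0.11 off [ 0.0119 -0.0048] 0.0128
car 2 [0.4759 0.203  0.0437] axis [0.002 0.012 1.   ] tilt 0.7 rms 0.17 off [ 0.0006 -0.0275] 0.0275
```

```bash
python3 -c "
from plant import robot
print(robot.close_job())"
```

```text
the job is handed in; nothing more can be done
None
```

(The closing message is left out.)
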